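Clamp the dropper bottle with the torque-limited knob

TASK

Gently stand the small round dropper bottle upright on the base of the bottle clamp, between its V-block and its jaw, and let go of it. Then turn the clamp's torque-limited knob clockwise (seen from above) until its clutch slips, stop as soon as you feel the slip (the pointer then stands some 8 to 20 degrees past the line on the collar) and let go. Leave the bottle tight in the V and do not disturb the things around.

Things in the scene. Friction and masses are not known exactly. Their poses are not given: they have to be found in the camera images.
- bottle_mid (a point): Small round brown glass dropper bottle, grey ribbed screw cap, 38 mm diameter, 78 mm high, loose, upright on the worktop. The point is on its axis, half-way up (39 mm above its underside); z is up. Grasp it by the cap, which is 25 mm in diameter and spans 19 to 39 mm above this point.
- dropper_bottle: The same dropper bottle, 55 g (times 0.8 to 1.3); origin at the centre of its underside. Its straight 38 mm body reaches about 45 mm up, then the shoulder narrows to the cap (58 to 78 mm up).
- clamp: Bottle clamp, a fixed bench fixture 195 x 76 mm: an 8 mm base plate with a V-block at one end and a gear housing with a knob at the other. Origin on its underside, 8 mm below the seat point; z up, x from the knob towards the V-block. The housing is 62 mm wide, 60 mm high above the worktop, from x = -135 to -61 mm, the knob on top of it at x = -95 mm.
- seat (a point): Top of the clamp's base plate, where the axis of the clamped bottle stands (bottle_mid is then 39 mm above); axes as clamp. The fixed 90 degree V-block is at +x, 36 mm high above the plate; a 38 mm round that touches both its faces has its axis here. A bottle put down with its axis 2 mm to -x of here, y = 0, is free of V-block and jaw.
- knob_grip (a point): The knob: an upright black grip bar 48 mm long (its own x), 12 mm thick (y), 28 mm high, on a round foot of 42 mm diameter. The point is on its vertical turning axis, half-way up the bar (14 mm to top and foot). At the start its x is parallel to the clamp's x. Clockwise from above tightens. While it turns: 0.17 N m with the jaw free, 0.42 N m as the clutch slips; pausing the hand they relax to below 0.12 and near 0.3.
- jaw_guide (a point): Steel bush, 22 mm in diameter, on the housing's face, fixed, centre point; the jaw's rod comes out of it. The jaw, an upright plate 44 mm wide, 33 mm high above the base plate, faces the V-block and moves towards it 12 mm per rad of knob. Its pad is set differently each time: at the start it leaves 4 to 15 mm of play beside the bottle. It is self-locking: it stays put when the knob is let go.
- knob_pointer (a point): Tip of the pointer at the foot of the knob, 24 mm from the turning axis, under the end of the bar that faces away from the V-block at the start. It turns with the knob. At the start it coincides with collar_mark; the angle between the two about the turning axis is how far the clutch has slipped.
- collar_mark (a point): Line on the rim of the 54 mm metal collar under the knob, 24 mm from the turning axis. The collar drives the jaw; it turns with the knob until the jaw presses the bottle home (0.35 to 1.25 rad from the start) and then stands still while the knob slips. Axes: x towards the turning axis, z up. A clockwise slip by angle a puts knob_pointer at y = +24 mm x sin a.
- reagent_mid (a point): Bystander: white reagent bottle with a red cap, 47 mm in diameter, 95 mm high, loose. The point is on its axis, half-way up. Its place and that of the dropper bottle are swapped in some starts.
- petri_1: Bystander: petri dish with lid, 62 mm in diameter, 15 mm high, loose; origin at the centre of its underside.
- timer: Bystander: lab timer, 66 x 62 x 18 mm, loose; origin at the centre of its underside.
Not all that is in view belongs to the job. What is shaped like the dropper_bottle but purple or yellow is not meant.

How it is judged (in metres and radians):
On the way, in this order (a step that is already met when the one before it is completed fails the run):
1. The dropper bottle stands upright on the clamp's base between V and jaw, let go, before the clutch has slipped (horizontal distance between bottle_mid and seat below 0.018 m and z of bottle_mid in the frame of seat between 0.035 and 0.043 m and angle between bottle_mid's own z axis and vertical below 0.12 rad and y of knob_pointer in the frame of collar_mark below 0.0019 m and contact force between the fingers and dropper_bottle below 0.05 N), for 0.2 s.
2. The clutch slips clockwise, by 0.08 rad or more, with the bottle between V and jaw (y of knob_pointer in the frame of collar_mark above 0.0019 m and horizontal distance between bottle_mid and seat below 0.006 m and z of bottle_mid in the frame of seat between 0.035 and 0.043 m and angle between bottle_mid's own z axis and vertical below 0.12 rad), for 0.1 s.
At the end, for the whole second after the job is handed in: The dropper bottle stands upright (within 7 degrees) on the clamp's base, its axis within 3 mm of the seat point, pressed by the jaw into the V (more than 5 N of contact force), at rest; the clutch has slipped clockwise by between 0.08 and 0.42 rad (5 to 24 degrees) in all (horizontal distance between bottle_mid and seat below 0.003 m and z of bottle_mid in the frame of seat between 0.035 and 0.043 m and angle between bottle_mid's own z axis and vertical below 0.12 rad and y of knob_pointer in the frame of collar_mark between 0.0019 and 0.0098 m and x of knob_pointer in the frame of collar_mark below 0.012 m and contact force between dropper_bottle and clamp above 5 N and linear speed of dropper_bottle below 0.02 m/s); the robot touches nothing.
It fails at once if The clutch is driven on after it has slipped: by more than 0.42 rad (24 degrees) (y of knob_pointer in the frame of collar_mark above 0.0098 m).
It fails at once if The bottle is rammed against the clamp with more than 80 N (contact force between dropper_bottle and clamp above 80 N).
It fails at once if The bigger reagent bottle is moved by more than 25 mm (distance of reagent_mid from where it was at the start of the episode above 0.025 m).
It fails at once if The petri dish is moved by more than 25 mm (distance of petri_1 from where it was at the start of the episode above 0.025 m).
It fails at once if The timer is moved by more than 25 mm (distance of timer from where it was at the start of the episode above 0.025 m).
It also fails if it takes over 64 s, if anything falls off the work surface, if the arm or the gripper's body presses on something with over 40 N, if the wrist force passes 120 N, or if a joint passes its speed limit or range.

ROBOT

A 6-joint arm with a two-finger parallel gripper is mounted at the origin on a cart in front of the work surface, level with it; the furniture and walls round the work are solid. World frame = base frame: x ahead of the robot, y to its left, z up, the work surface at z = 0. Lengths are in m, angles in degrees, forces in N, time in s.
With the tool pointing down it reaches from about 0.3 to 0.75 m from the base axis. Payload 8.5 kg.
Tool frame: the origin (TCP) lies midway between the tips of the shut fingers; the grasp point (between the pads) lies 19 mm behind it; z points along the fingers, y is the direction in which the jaws open and shut (so a half turn about z gives the same grasp; the last joint's range is limited). The gripper opens to 85 mm and grips with 20 to 120 N. Pads are 22 mm wide; open, the fingers measure 114 mm over their backs; the gripper's body (76 mm by 85 mm) begins 54 mm behind the grasp point. The pads swing forward as they close: fully open they stand 13 mm farther back than shut.
Start: joints at [-80.747, 21.807, 74.336, -0, 83.858, -12.336], TCP at [0.202, -0.511, 0.196] pointing down, gripper open.
Joint ranges: [-178.18, 178.18], [-50.72, 133.34], [12.68, 142.11], [-81.47, 261.47], [9.98, 163.14], [-165.26, 165.26]. Speed limits (degrees/s): [136.94, 136.94, 180, 180, 180, 180].

INTERFACE

Orientations are given as a 3x3 rotation matrix whose columns are the frame's x, y, z axes.
In Python, from rig import env, viewer, ticket gives the robot as it stands. The module is installed in compiled form; this text tells all that it offers.
- The arm moves only by the shell command python3 -m pendant 'ROWS' [FORCE]. ROWS is JSON, a list of rows, each a list of 3 entries, a list of its own where there are three numbers: the shift along the world's x, y, z in mm, then the turn about the world's z in rad, then the opening, from -1 (shut) to 1 (fully open). A call has 1 to 12 rows; each row shifts and turns the pose as measured when the row begins; what a row does not reach is not made up. A row lasts 1/8 s, in which the tool goes at most 62.5 mm and 10.7 degrees, less where a joint would pass 70% of its speed; a pose out of reach is approached as far as the arm can. A call with a gripper value outside its range is refused whole. The fingers move at their own pace and stop on an object; FORCE is the grip in N (left out, the last holds). Time passes only in rows, so rows that do not move let the fingers close. It gives the time, the measured TCP pose, the force and the opening at its end, in the units of the state.
- env.observe(): the state, without advancing time (a new reading comes with each control period).
- viewer.get_image(name): name is "scene" or "top" or "wrist"; returns (picture, depth): 400x640x3 uint8, red, green, blue; 400x640 float32, m along the optical axis (not along the pixel's ray), 0 where there is no reading.
- viewer.camera_params(name): a dict with "fx", "fy", "cx", "cy" (pixels), "rvec" (rotation vector, rad) and "tvec" (3), from world to camera coordinates, as OpenCV has them; the wrist camera has in their place "T_tool_cam" (4x4, takes a point from camera to tool coordinates, whose origin is the TCP and whose axes are the flange's). Camera axes: x right, y down, z forward; pixel columns grow to the right and rows downward; lengths in m; the calibration is good to about 2 mm. A picture is of the moment at which its call begins: read the wrist's pose just before it. camera_params takes no time and is no camera call.
- ticket.close_job(): hands the job in, once; it reports no verdict.
The state is a dict: "time_s": time; "q": joint angles; "qvel": joint speeds; "joint_efforts": joint torques, N m; "position": TCP position; "tool_rot": TCP orientation; "ft_force": force on the tool from outside, world axes, zero at the start; "wrist_torque": the same for the moment, N m; "grip_width": finger opening in m.
Only numpy, scipy, OpenCV 4.12 (cv2) and the standard library are available. Lean on these libraries where they do the work, as an engineer would, in place of code of your own. Each camera call takes 0.05 s, during which the arm holds its last target. There are 200 camera calls.

## Working session

There is one attempt and no reset: what is moved stays moved. The work goes in short steps, Python scripts to look and compute and a shell command to move; the robot and the scene stay as the last step left them, time stands still between calls to the robot, and variables do not carry over. Pictures are saved under pics/ and viewed, about 8 in all and at most 12, crops included, and the job is handed in when it is done.

```bash
mkdir -p pics; cat > h.py <<'E'
from rig import env, viewer, ticket
import numpy as np, cv2
def cam(n):
    s=env.observe(); im,d=viewer.get_image(n); p=viewer.camera_params(n)
    if n=="wrist":
        T=np.eye(4);T[:3,:3]=np.array(s["tool_rot"]);T[:3,3]=s["position"]
        T=T@np.array(p["T_tool_cam"])
    else:
        R=cv2.Rodrigues(np.array(p["rvec"],float))[0];T=np.eye(4)
        T[:3,:3]=R.T;T[:3,3]=-R.T@np.array(p["tvec"],float).ravel()
    return im,d,p,T
def ray(p,T,u,v,z):
    r=T[:3,:3]@np.array([(u-p["cx"])/p["fx"],(v-p["cy"])/p["fy"],1]);o=T[:3,3]
    return o+r*(z-o[2])/r[2]
def cloud(d,p,T):
    v,u=np.indices(d.shape)
    c=np.stack([(u-p["cx"])/p["fx"]*d,(v-p["cy"])/p["fy"]*d,d],-1)
    return c@T[:3,:3].T+T[:3,3]
def save(im,n): cv2.imwrite("pics/"+n,cv2.cvtColor(im,cv2.COLOR_RGB2BGR))
E
python3 - <<'E'
from h import *
for n in("top","scene"):
    im,d,p,T=cam(n); save(im,n+"0.png"); np.savez("/tmp/"+n,im=im,d=d,T=T,k=[p[x] for x in("fx","fy","cx","cy")]); print(n,T.round(3))
print(env.observe())
E
```

```text
top [[ 0.093 -0.972  0.215  0.193]
 [-0.996 -0.091  0.018  0.083]
 [ 0.002 -0.215 -0.977  1.544]
 [ 0.     0.     0.     1.   ]]
scene [[-0.882 -0.273  0.384 -0.027]
 [-0.471  0.525 -0.709  1.052]
 [-0.008 -0.806 -0.592  0.888]
 [ 0.     0.     0.     1.   ]]
{'time_s': 0.1, 'q': array([-8.07484138e+01,  2.18368751e+01,  7.43780050e+01, -2.08759982e-03,
        8.38570875e+01, -1.23343362e+01]), 'qvel': array([ 0.05053437, -0.10739763, -0.02416131, -0.04567351, -0.14292497,
       -0.11641936]), 'joint_efforts': array([ 4.31218708e-03, -4.49220014e+01, -2.31657940e+01, -1.80696793e-04,
        3.64002437e-03,  1.76446002e-05]), 'position': array([ 0.20229497, -0.51112869,  0.19569009]), 'tool_rot': array([[ 9.29865491e-01,  3.67899595e-01, -2.37693564e-04],
       [ 3.67899598e-01, -9.29864701e-01,  1.23390858e-03],
       [ 2.32931611e-04, -1.23481637e-03, -9.99999210e-01]]), 'ft_force': array([ 0.66564359,  0.42223251, -0.61016137]), 'wrist_torque': array([-0.0341673 ,  0.00141956, -0.03160844]), 'grip_width': 0.08549439747066542}
```

View pics/top0.png

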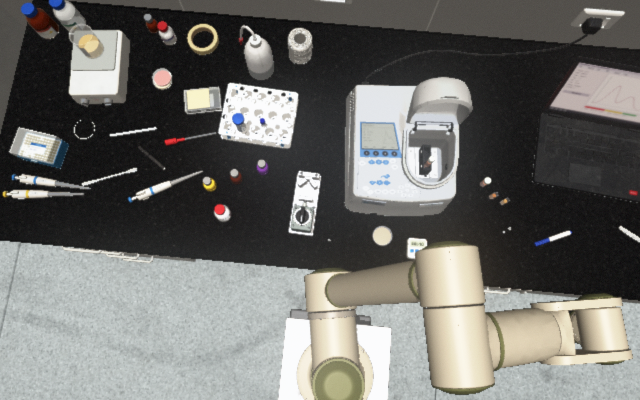

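View pics/scene0.png

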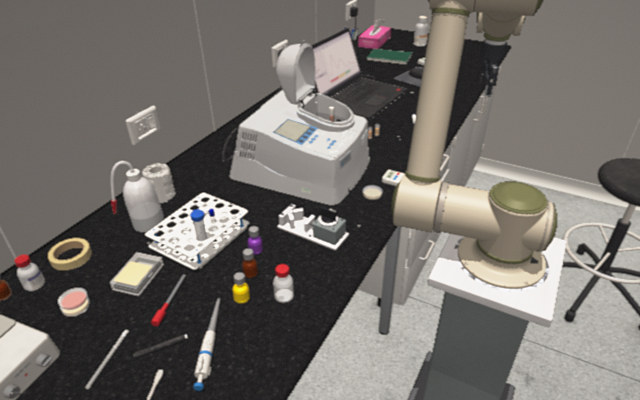

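Top view: the yellow (209,184), brown (235,175) and purple (262,167) dropper bottles stand in a row. The reagent bottle is at (222,212), the clamp at (305,203), the petri dish at (382,236) and the timer at (417,248). There are brown vials at (493,197) and a brown bottle at the far left (40,20). By the description I choose the brown one at (235,175), and check it in a close crop.

```bash
python3 - <<'E'
from h import *
a=np.load("/tmp/top.npz");b=np.load("/tmp/scene.npz")
A=cv2.resize(a["im"][140:250,190:340],None,fx=5.3,fy=5.3,interpolation=cv2.INTER_CUBIC)
save(A[:583,:795],"c1.png")
for f in(a,b):
    k=f["k"];p=dict(zip(("fx","fy","cx","cy"),k));P=cloud(f["d"],p,f["T"])
    hs=cv2.cvtColor(f["im"],cv2.COLOR_RGB2HSV)
    m=(P[...,0]>.2)&(P[...,0]<.75)&(P[...,1]>-.1)&(P[...,1]<.6)&(P[...,2]>.012)&(P[...,2]<.13)&(f["d"]>0)
    n,l,st,c=cv2.connectedComponentsWithStats(m.astype(np.uint8))
    for i in range(1,n):
        if st[i,4]>25:
            q=P[l==i];t=q[q[:,2]>q[:,2].max()-.012]
            print(c[i].round(),st[i,4],"top",t.mean(0).round(3),"zmax",q[:,2].max().round(3),"ext",np.ptp(q,0).round(3),f["im"][l==i].mean(0).round())
E
```

```text
[258. 132.] 1639 top [0.707 0.35  0.124] zmax 0.13 ext [0.075 0.23  0.118] [223. 223. 223.]
[355. 183.] 827 top [ 0.522 -0.032  0.123] zmax 0.13 ext [0.262 0.128 0.118] [121. 119. 117.]
[172. 141.] 62 top [0.666 0.582 0.019] zmax 0.026 ext [0.026 0.048 0.014] [201.  48.  50.]
[262. 167.] 139 top [0.602 0.279 0.078] zmax 0.085 ext [0.03  0.034 0.072] [130. 103. 140.]
[236. 176.] 151 top [0.564 0.359 0.077] zmax 0.083 ext [0.035 0.037 0.071] [108.  87.  81.]
[308. 179.] 264 top [0.579 0.133 0.045] zmax 0.053 ext [0.051 0.069 0.041] [209. 209. 210.]
[171. 183.] 166 top [0.517 0.582 0.025] zmax 0.034 ext [0.067 0.097 0.022] [194. 191. 185.]
[209. 183.] 148 top [0.533 0.439 0.077] zmax 0.083 ext [0.036 0.036 0.071] [177. 161.  96.]
[303. 216.] 650 top [0.452 0.139 0.104] zmax 0.112 ext [0.121 0.074 0.1  ] [159. 162. 160.]
[222. 212.] 232 top [0.445 0.385 0.094] zmax 0.101 ext [0.044 0.046 0.088] [203. 138. 138.]
[376. 235.] 61 top [ 0.424 -0.092  0.016] zmax 0.023 ext [0.05  0.019 0.011] [216. 208. 187.]
[307. 179.] 3005 top [0.597 0.    0.124] zmax 0.13 ext [0.262 0.135 0.118] [146. 141. 137.]
[369. 194.] 58 top [ 0.425 -0.089  0.015] zmax 0.018 ext [0.053 0.023 0.006] [211. 200. 175.]
[211. 235.] 2089 top [0.709 0.368 0.123] zmax 0.13 ext [0.073 0.231 0.118] [207. 204. 201.]
[290. 215.] 348 top [0.578 0.137 0.042] zmax 0.048 ext [0.049 0.069 0.036] [182. 177. 174.]
[326. 226.] 982 top [0.451 0.145 0.099] zmax 0.104 ext [0.111 0.066 0.092] [110. 111. 109.]
[407. 222.] 323 top [0.241 0.109 0.124] zmax 0.13 ext [0.092 0.037 0.053] [107.  98.  86.]
[247. 265.] 937 top [0.562 0.372 0.076] zmax 0.083 ext [0.107 0.197 0.071] [131. 102.  74.]
[282. 283.] 579 top [0.445 0.391 0.093] zmax 0.098 ext [0.045 0.042 0.086] [186. 146. 144.]
[159. 313.] 86 top [0.666 0.583 0.017] zmax 0.024 ext [0.027 0.05  0.012] [196.  50.  54.]
[210. 330.] 214 top [0.519 0.582 0.022] zmax 0.029 ext [0.063 0.091 0.017] [193. 187. 180.]
```

View pics/c1.png

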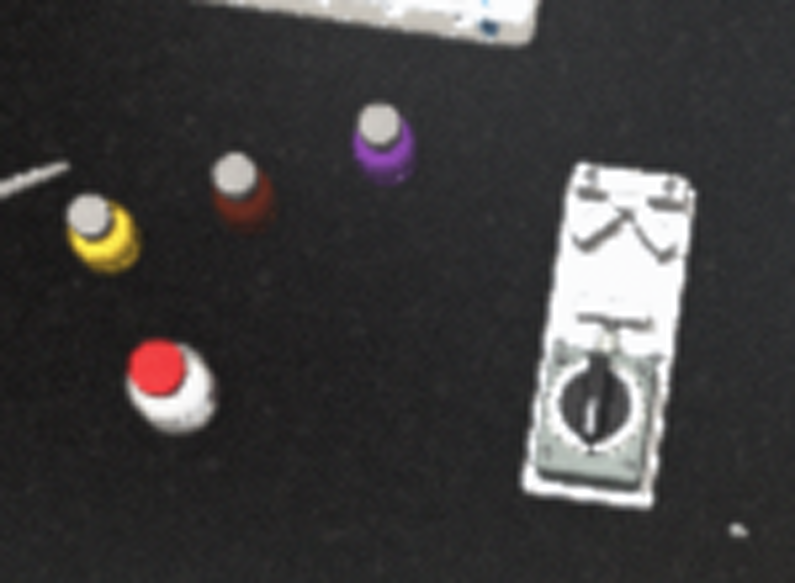

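Confirmed: a brown body with a grey cap at crop (237,175). The clamp's V points to +x and the knob is at crop (595,405). Before traversing, I check the height of the centrifuge.

```bash
python3 - <<'E'
from h import *
for n in("top","scene"):
    f=np.load(f"/tmp/{n}.npz");p=dict(zip(("fx","fy","cx","cy"),f["k"]));P=cloud(f["d"],p,f["T"])[f["d"]>0]
    for x in np.arange(.2,.7,.05):
        print(n,round(x,2),[ (lambda q: round(float(np.percentile(q,98)),2) if len(q)>5 else None)(P[(abs(P[:,0]-x)<.025)&(abs(P[:,1]-y)<.04)][:,2]) for y in np.arange(-.4,.21,.08)])
E
```

```text
top 0.2 [0.57, 0.61, 0.67, 0.69, 0.66, 0.39, 0.22, -0.81]
top 0.25 [0.54, 0.54, 0.67, 0.69, 0.67, 0.43, 0.23, -0.81]
top 0.3 [0.01, None, 0.67, 0.69, 0.67, 0.41, 0.2, 0.01]
top 0.35 [0.01, None, 0.02, 0.66, 0.01, 0.01, 0.01, 0.01]
top 0.4 [0.01, None, 0.02, 0.02, 0.02, 0.01, 0.06, 0.06]
top 0.45 [0.01, 0.01, 0.01, 0.02, 0.02, 0.01, 0.07, 0.11]
top 0.5 [0.01, 0.09, 0.17, 0.17, 0.17, 0.17, 0.06, 0.06]
top 0.55 [0.01, 0.17, 0.2, 0.2, 0.18, 0.18, 0.05, 0.05]
top 0.6 [0.05, 0.2, 0.22, 0.21, 0.18, 0.18, 0.05, 0.05]
top 0.65 [0.05, 0.21, 0.22, 0.22, 0.2, 0.2, 0.01, 0.01]
scene 0.2 [0.47, 0.53, 0.56, 0.61, 0.61, 0.39, 0.22, None]
scene 0.25 [0.51, 0.51, -0.81, 0.58, 0.6, 0.44, 0.24, None]
scene 0.3 [-0.81, -0.81, -0.81, -0.78, 0.6, 0.42, 0.2, 0.0]
scene 0.35 [-0.33, -0.3, -0.14, 0.01, 0.0, 0.0, 0.0, 0.0]
scene 0.4 [0.0, 0.0, 0.02, 0.02, 0.02, 0.0, 0.04, 0.06]
scene 0.45 [0.0, 0.0, 0.0, 0.02, 0.02, 0.0, 0.01, 0.1]
scene 0.5 [0.0, 0.0, 0.16, 0.17, 0.17, 0.17, 0.0, 0.06]
scene 0.55 [0.0, 0.16, 0.19, 0.19, 0.17, 0.17, 0.04, 0.04]
scene 0.6 [0.04, -0.81, 0.22, 0.21, 0.18, 0.18, 0.05, 0.05]
scene 0.65 [None, None, 0.22, 0.22, 0.19, 0.19, 0.0, 0.0]
```

```bash
python3 -m pendant '[[[28,47,16],0.133,1],[[28,47,16],0.133,1],[[28,47,16],0.133,1],[[28,47,16],0.133,1],[[28,47,16],0.133,1],[[28,47,16],0.133,1],[[0,55,0],0.133,1],[[0,55,0],0.133,1],[[0,55,0],0.133,1],[[0,55,0],0.133,1],[[0,55,0],0.133,1],[[0,55,0],0.133,1]]'
```

```text
time_s: 1.6
position: [0.3707, 0.1188, 0.2906]
tool_rot: [[-0.433, 0.902, -0.008], [0.902, 0.433, -0.0], [0.003, -0.007, -1.0]]
ft_force: [1.2, -0.4, 0.8]
grip_width: 0.0855
```

```bash
python3 - <<'E'
from h import *
im,d,p,T=cam("wrist"); print(np.array(p["T_tool_cam"]).round(3),p["fx"],ray(p,T,320,200,.05).round(3),ray(p,T,0,0,.05).round(3),ray(p,T,640,400,.05).round(3))
E
python3 -m pendant '[[[27,40,0],0,1],[[27,40,0],0,1],[[27,40,0],0,1],[[27,40,0],0,1],[[27,40,0],0,1],[[0,0,0],0,1]]'
python3 - <<'E'
from h import *
im,d,p,T=cam("wrist"); save(im,"w1.png"); np.savez("/tmp/w1",im=im,d=d,T=T,k=[p[x] for x in("fx","fy","cx","cy")])
print(ray(p,T,320,200,.05).round(3))
P=cloud(d,p,T); m=(P[...,2]>.066)&(P[...,2]<.11)&(d>0)
n,l,st,c=cv2.connectedComponentsWithStats(m.astype(np.uint8))
for i in range(1,n):
    if st[i,4]>150:
        (u,v),r=cv2.minEnclosingCircle(np.argwhere(l==i)[:,::-1].astype(np.float32)); z=np.median(P[l==i][:,2])
        print((u,v,r),st[i,4],z.round(4),ray(p,T,u,v,z).round(4),P[l==i].mean(0).round(4))
E
```

```text
[[-0.001 -0.963 -0.268  0.067]
 [ 1.    -0.001 -0.001 -0.   ]
 [ 0.001 -0.268  0.963 -0.178]
 [ 0.     0.     0.     1.   ]] 276.51500454880534 [0.4   0.072 0.05 ] [-0.102  0.136  0.05 ] [ 1.136 -0.022  0.05 ]
time_s: 2.4
position: [0.5064, 0.3335, 0.2876]
tool_rot: [[-0.447, 0.894, -0.012], [0.894, 0.447, 0.0], [0.006, -0.01, -1.0]]
ft_force: [-0.3, 0.5, -0.5]
grip_width: 0.0853
[0.535 0.288 0.05 ]
(368.5, 109.0, 9.861641883850098) 291 0.0772 [0.5321 0.4372 0.0772] [0.5319 0.4372 0.0769]
(292.0, 116.19047546386719, 12.36318302154541) 477 0.0942 [0.4459 0.3836 0.0942] [0.4458 0.3837 0.094 ]
(360.131591796875, 171.0614013671875, 9.131885528564453) 256 0.0772 [0.5627 0.3587 0.0772] [0.563  0.3584 0.0766]
(451.1114501953125, 218.99681091308594, 14.031452178955078) 334 0.0893 [0.7102 0.3572 0.0893] [0.7049 0.358  0.0893]
(355.91790771484375, 228.67164611816406, 8.918195724487305) 235 0.0771 [0.5995 0.2793 0.0771] [0.6001 0.2794 0.0761]
(233.5, 263.5, 17.67776870727539) 392 0.0744 [0.4567 0.1403 0.0744] [0.4628 0.1483 0.0786]
(568.0, 289.5, 35.089271545410156) 1270 0.0904 [0.9324 0.3417 0.0904] [0.9191 0.3422 0.0895]
(623.0, 281.0, 17.49295425415039) 222 0.0961 [0.9881 0.3905 0.0961] [0.992 0.388 0.094]
(632.0, 372.0, 16.55304527282715) 395 0.0812 [1.1462 0.2626 0.0812] [1.1397 0.2661 0.0816]
```

View pics/w1.png

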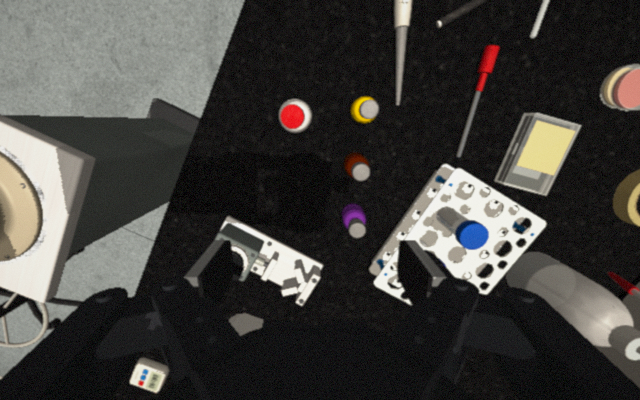

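Wrist view: brown cap at (360,171), yellow at (367,109), purple at (356,229), reagent at (293,116). The brown cap is at (0.563, 0.3585), agreeing with the top view.

```bash
python3 -m pendant '[[[28,12,-30],0,1],[[28,13,-40],0,1],[[0,0,-50],0,1],[[0,0,-40],0,1],[[0,0,0],0,1],[[0,0,0],0,1]]'
python3 - <<'E'
from h import *
im,d,p,T=cam("wrist"); P=cloud(d,p,T); m=(P[...,2]>.066)&(P[...,2]<.1)&(d>0)
n,l,st,c=cv2.connectedComponentsWithStats(m.astype(np.uint8))
for i in range(1,n):
    if st[i,4]>150:
        (u,v),r=cv2.minEnclosingCircle(np.argwhere(l==i)[:,::-1].astype(np.float32)); z=np.median(P[l==i][:,2])
        print((u,v,r),st[i,4],z.round(4),ray(p,T,u,v,z).round(4),P[l==i].mean(0).round(4))
E
```

```text
time_s: 3.2
position: [0.5623, 0.3528, 0.13]
tool_rot: [[-0.443, 0.897, -0.005], [0.897, 0.443, 0.002], [0.004, -0.004, -1.0]]
ft_force: [0.6, 0.3, 1.0]
grip_width: 0.0854
(329.5, 89.5, 16.80783462524414) 827 0.0772 [0.5326 0.4378 0.0772] [0.5327 0.4378 0.0772]
(196.0, 100.0, 25.710020065307617) 1735 0.0942 [0.4483 0.3864 0.0942] [0.4477 0.3848 0.0928]
(319.62957763671875, 193.5562286376953, 15.090597152709961) 678 0.0772 [0.5632 0.3592 0.0772] [0.5636 0.3593 0.0767]
(467.0, 263.0, 21.213302612304688) 764 0.0838 [0.7096 0.3616 0.0838] [0.7053 0.3607 0.0835]
(318.370361328125, 281.6172790527344, 14.160988807678223) 597 0.0772 [0.6005 0.2817 0.0772] [0.6008 0.2809 0.0759]
(626.0345458984375, 359.25225830078125, 25.754039764404297) 1057 0.079 [0.9199 0.3417 0.079 ] [0.9153 0.3442 0.0801]
```

```bash
python3 -m pendant '[[[1,6,-25],0,1],[[0,0,-25],0,1],[[0,0,-20],0,1],[[0,0,-4],0,1],[[0,0,0],0,1]]' 25; python3 -m pendant '[[[0,0,0],0,0],[[0,0,0],0,-0.4],[[0,0,0],0,-1],[[0,0,0],0,-1],[[0,0,0],0,-1],[[0,0,0],0,-1],[[0,0,0],0,-1]]' 25
```

```text
time_s: 3.88
position: [0.5673, 0.3601, 0.0653]
tool_rot: [[-0.443, 0.897, 0.011], [0.897, 0.443, 0.008], [0.003, 0.014, -1.0]]
ft_force: [-0.0, -0.2, 1.4]
grip_width: 0.0855
time_s: 4.75
position: [0.5684, 0.3605, 0.0683]
tool_rot: [[-0.443, 0.897, 0.015], [0.897, 0.443, 0.01], [0.002, 0.018, -1.0]]
ft_force: [0.2, 0.2, 0.5]
grip_width: 0.0001
```

```bash
python3 - <<'E'
from h import *
s=env.observe();print(s["time_s"],s["position"],s["tool_rot"][:,2],s["grip_width"],s["ft_force"])
im,d,p,T=cam("wrist"); save(im,"w2.png")
im,d,p,T=cam("scene"); hs=cv2.cvtColor(im,cv2.COLOR_RGB2HSV);save(im,"s2.png")
E
```

```text
4.75 [0.56839216 0.36053776 0.06825405] [ 0.01540688  0.01003689 -0.99983093] 6.368267165893117e-05 [0.23300564 0.23667377 0.50456727]
```

View pics/w2.png

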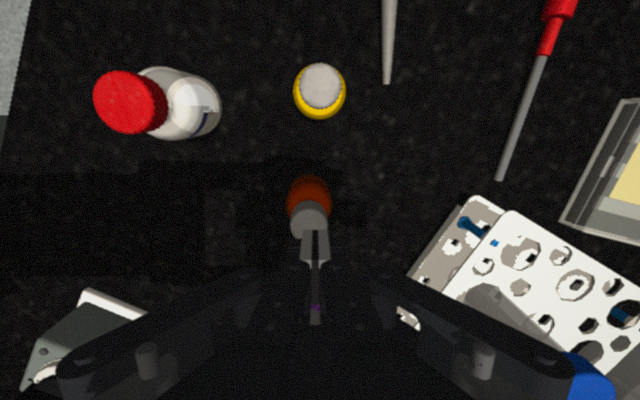

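The fingers closed beside the cap, and the bottle still looks upright at (308,200). I measure its pose.

```bash
cat > find.py <<'E'
from h import *
def show(n,lo=.066,hi=.1,xr=(.4,.7),yr=(.2,.5),amin=60):
    im,d,p,T=cam(n); P=cloud(d,p,T); m=(P[...,2]>lo)&(P[...,2]<hi)&(d>0)&(P[...,0]>xr[0])&(P[...,0]<xr[1])&(P[...,1]>yr[0])&(P[...,1]<yr[1])&(im.max(2)>70)
    c,l,st,ce=cv2.connectedComponentsWithStats(m.astype(np.uint8))
    for i in range(1,c):
        if st[i,4]>amin:
            q=P[l==i];print(n,ce[i].round(),st[i,4],"med",np.median(q,0).round(4),"mid",((q.max(0)+q.min(0))/2).round(4),"ext",np.ptp(q,0).round(3),im[l==i].mean(0).round())
    return im,d,p,T
E
python3 - <<'E'
from find import *
show("wrist");show("scene",amin=15);show("top",amin=15)
E
```

```text
wrist [319.  86.] 1546 med [0.5327 0.438  0.0774] mid [0.5329 0.4377 0.0731] ext [0.025 0.024 0.014] [175. 166. 153.]
wrist [129. 101.] 3610 med [0.4482 0.3858 0.0941] mid [0.4458 0.3839 0.0816] ext [0.032 0.031 0.031] [184.  28.  31.]
wrist [307. 222.] 712 med [0.5616 0.3612 0.0775] mid [0.564  0.3587 0.0777] ext [0.024 0.023 0.004] [93. 89. 83.]
scene [254. 233.] 17 med [0.5955 0.2903 0.0691] mid [0.5973 0.2872 0.0711] ext [0.015 0.016 0.009] [86. 83. 81.]
scene [247. 253.] 77 med [0.5627 0.3662 0.0763] mid [0.5649 0.3632 0.0736] ext [0.024 0.025 0.015] [98. 95. 93.]
scene [282. 272.] 181 med [0.4425 0.3938 0.0921] mid [0.4465 0.3894 0.0822] ext [0.033 0.031 0.031] [182.  66.  69.]
scene [238. 277.] 88 med [0.532  0.4455 0.0761] mid [0.5343 0.4427 0.0737] ext [0.026 0.026 0.013] [148. 143. 140.]
top [261. 163.] 55 med [0.6009 0.279  0.0766] mid [0.6019 0.2783 0.0759] ext [0.025 0.022 0.017] [112. 108. 108.]
```

```bash
python3 - <<'E'
import cv2
a=cv2.imread("pics/s2.png")[200:320,160:340];cv2.imwrite("pics/s2c.png",cv2.resize(a,None,fx=4,fy=4,interpolation=2))
E
```

```text
(no output)
```

View pics/s2c.png

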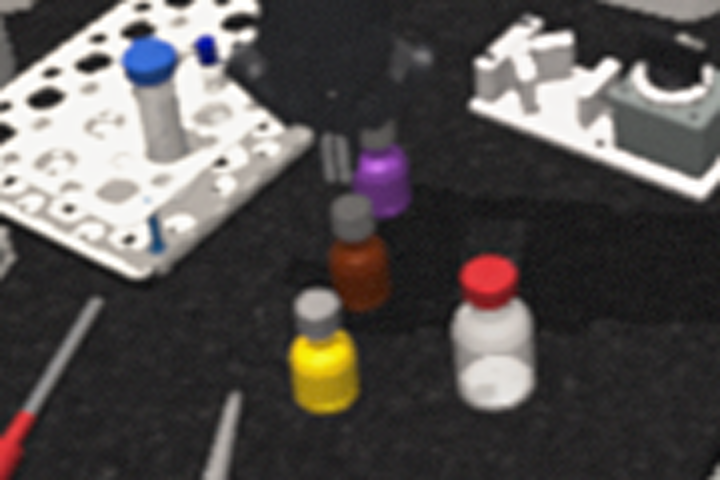

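```bash
python3 - <<'E'
from find import *
im,d,p,T=cam("scene");P=cloud(d,p,T)
for v in range(228,252,2): print(v,[tuple(P[v,u].round(3)) for u in (241,244,247)],im[v,244])
im,d,p,T=cam("wrist");P=cloud(d,p,T)
for v in range(225,330,12): print(v,[tuple(P[v,u].round(3)) for u in (308,315,322)],im[v,315])
s=env.observe();print(s["q"],s["position"])
E
```

```text
228 [(np.float64(0.571), np.float64(0.366), np.float64(0.153)), (np.float64(0.557), np.float64(0.371), np.float64(0.162)), (np.float64(0.553), np.float64(0.365), np.float64(0.159))] [35 34 38]
230 [(np.float64(0.567), np.float64(0.372), np.float64(0.152)), (np.float64(0.561), np.float64(0.368), np.float64(0.152)), (np.float64(0.553), np.float64(0.367), np.float64(0.154))] [33 34 36]
232 [(np.float64(0.564), np.float64(0.376), np.float64(0.15)), (np.float64(0.56), np.float64(0.371), np.float64(0.148)), (np.float64(0.554), np.float64(0.367), np.float64(0.147))] [35 37 39]
234 [(np.float64(0.569), np.float64(0.371), np.float64(0.139)), (np.float64(0.562), np.float64(0.368), np.float64(0.139)), (np.float64(0.556), np.float64(0.365), np.float64(0.139))] [89 86 87]
236 [(np.float64(0.569), np.float64(0.373), np.float64(0.134)), (np.float64(0.562), np.float64(0.37), np.float64(0.134)), (np.float64(0.556), np.float64(0.365), np.float64(0.133))] [98 96 96]
238 [(np.float64(0.57), np.float64(0.372), np.float64(0.126)), (np.float64(0.562), np.float64(0.371), np.float64(0.128)), (np.float64(0.55
[... 2346 characters left out ...]
157))] [31 21 22]
297 [(np.float64(0.565), np.float64(0.357), np.float64(0.15)), (np.float64(0.571), np.float64(0.352), np.float64(0.141)), (np.float64(0.57), np.float64(0.36), np.float64(0.151))] [27 26 25]
309 [(np.float64(0.567), np.float64(0.352), np.float64(0.151)), (np.float64(0.605), np.float64(0.287), np.float64(0.054)), (np.float64(0.572), np.float64(0.355), np.float64(0.152))] [57 36 67]
321 [(np.float64(0.569), np.float64(0.35), np.float64(0.154)), (np.float64(0.603), np.float64(0.29), np.float64(0.072)), (np.float64(0.574), np.float64(0.352), np.float64(0.155))] [56 57 51]
[22.24750078 39.45669991 64.38667739  0.2066359  75.11476347 -4.07919386] [0.56841153 0.3605668  0.06830416]
```

The scene camera puts the shut fingertips at z≈0.106 while the reported TCP z is 0.068. The wrist image agrees: tip edge at row 232. So the real tips are about 38 mm behind the reported TCP, and the fingers closed above the cap. The bottle has not moved (0.564, 0.359). I re-open and go lower.

```bash
python3 -m pendant '[[[-2,-1,0],0,1],[[-2,0,0],0,1],[[0,0,0],0,1],[[0,0,0],0,1],[[0,0,0],0,1],[[0,0,-10],0,1],[[0,0,-10],0,1],[[0,0,-10],0,1],[[0,0,-10],0,1],[[0,0,0],0,1]]'
```

```text
time_s: 6.35
position: [0.5635, 0.3591, 0.0242]
tool_rot: [[-0.443, 0.897, 0.013], [0.897, 0.443, 0.009], [0.002, 0.016, -1.0]]
ft_force: [-0.7, -0.1, 0.3]
grip_width: 0.0854
```

```bash
python3 -m pendant '[[[0,0,-8],0,1],[[0,0,-2],0,1],[[0,0,0],0,0],[[0,0,0],0,-0.4],[[0,0,0],0,-0.7],[[0,0,0],0,-0.7],[[0,0,0],0,-0.7],[[0,0,0],0,-0.7]]' 25
```

```text
time_s: 7.35
position: [0.5641, 0.3595, 0.0147]
tool_rot: [[-0.443, 0.897, 0.015], [0.897, 0.443, 0.01], [0.002, 0.018, -1.0]]
ft_force: [1.0, 0.1, -0.3]
grip_width: 0.0264
```

```bash
python3 -m pendant '[[[0,0,0],0,-1],[[0,0,0],0,-1],[[0,0,10],0,-1],[[0,0,20],0,-1],[[0,0,40],0,-1],[[0,0,40],0,-1],[[0,0,40],0,-1],[[0,0,0],0,-1]]' 35
python3 - <<'E'
from find import *
print(env.observe()["grip_width"])
im,d,p,T=cam("wrist");a=im
im,d,p,T=cam("scene");save(np.vstack([a,im])[:, :][np.r_[150:300,500:700]],"g.png")
E
```

```text
time_s: 8.35
position: [0.5633, 0.359, 0.1725]
tool_rot: [[-0.443, 0.897, 0.017], [0.897, 0.442, 0.01], [0.002, 0.019, -1.0]]
ft_force: [0.1, 0.4, -0.0]
grip_width: 0.0259
0.025911948869898015
```

View pics/g.png

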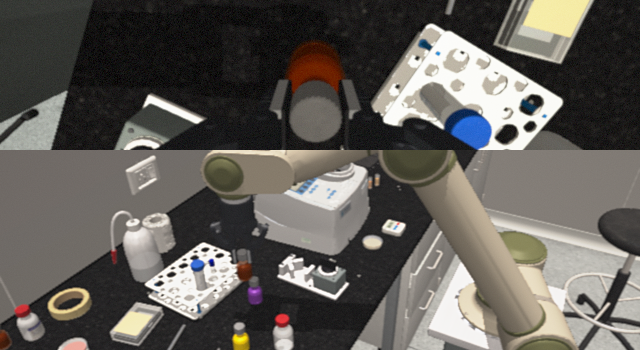

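Bottle is held (width 25.9 mm), hanging upright. Next I carry it towards the clamp, turn the jaws to the clamp's y direction, and look.

```bash
python3 -m pendant '[[[6,0,20],0.167,-1],[[6,-40,20],0.167,-1],[[6,-40,10],0.167,-1],[[6,-40,0],0.167,-1],[[6,-40,0],0.167,-1],[[6,-40,0],0.167,-1],[[0,-20,0],0.167,-1],[[0,0,0],0,-1],[[0,0,0],0,-1]]'
python3 - <<'E'
from find import *
im,d,p,T=cam("wrist");save(im,"w3.png");np.savez("/tmp/w3",im=im,d=d,T=T,k=[p[x] for x in("fx","fy","cx","cy")])
f=np.load("/tmp/top.npz")
for nm,f in(("top",f),("w3",np.load("/tmp/w3.npz")),("w1",np.load("/tmp/w1.npz"))):
    p=dict(zip(("fx","fy","cx","cy"),f["k"]));P=cloud(f["d"],p,f["T"]);x,y,z=np.moveaxis(P,-1,0)
    R=(x>.33)&(x<.68)&(y>.07)&(y<.22)&(f["d"]>0)
    # plate + everything, by brightness
    m=R&(z>.003)&(z<.12)&(f["im"].max(2)>60); q=P[m][:,:2].astype(np.float32)
    print(nm,"all",cv2.minAreaRect(q*1000))
    for lo,hi,xl,xh in((.055,.066,.35,.55),(.04,.049,.54,.65),(.085,.115,.38,.52)):
        q=P[R&(z>lo)&(z<hi)&(x>xl)&(x<xh)]
        if len(q)>5: print("  ",lo,len(q),cv2.minAreaRect(q[:,:2].astype(np.float32)*1000),q.mean(0).round(4))
E
```

```text
time_s: 9.57
position: [0.5932, 0.1316, 0.2048]
tool_rot: [[-0.996, -0.091, -0.022], [-0.091, 0.996, -0.002], [0.022, -0.0, -1.0]]
ft_force: [-0.1, -0.6, -1.4]
grip_width: 0.0257
top all ((543.61865234375, 143.107666015625), (290.1419372558594, 107.49079132080078), 8.694931983947754)
   0.055 230 ((448.571533203125, 139.125732421875), (61.07649612426758, 73.36194610595703), 87.47807312011719) [0.442  0.1393 0.0601]
   0.04 134 ((574.714599609375, 133.13865661621094), (65.39385986328125, 46.84199142456055), 88.71753692626953) [0.5785 0.134  0.0442]
   0.085 69 ((451.8123779296875, 139.1166229248047), (11.711009979248047, 47.81013488769531), 86.84864807128906) [0.4501 0.139  0.1017]
w3 all ((544.8947143554688, 142.10374450683594), (289.28851318359375, 112.14857482910156), 8.9032564163208)
   0.055 1942 ((448.3260498046875, 137.91351318359375), (61.97087860107422, 73.83128356933594), 87.16133117675781) [0.449  0.1372 0.0596]
   0.04 1160 ((573.8111572265625, 131.5255126953125), (65.91883850097656, 46.60804748535156), 87.55168151855469) [0.5781 0.1314 0.0435]
   0.085 784 ((451.1380920410156, 137.8166961669922), (12.001680374145508, 48.264564514160156), 87.19174194335938) [0.4523 0.1376 0.1015]
w1 all ((548.3126220703125, 145.612060546875), (281.266357421875, 107.06260681152344), 8.812935829162598)
   0.055 457 ((447.729248046875, 138.97982788085938), (61.66422653198242, 73.10832214355469), 87.29766845703125) [0.4602 0.1547 0.0596]
   0.04 552 ((573.4412841796875, 132.62060546875), (65.53519439697266, 47.36819839477539), 85.90564727783203) [0.5769 0.1329 0.0436]
   0.085 104 ((466.0898132324219, 137.90716552734375), (12.316003799438477, 15.672947883605957), 89.76435852050781) [0.4678 0.1408 0.0966]
```

View pics/w3.png

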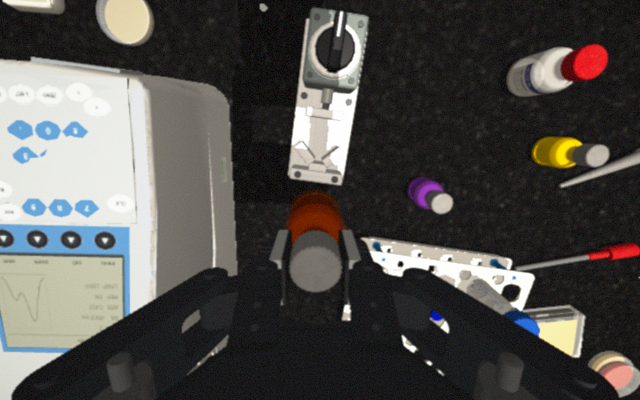

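Wrist view: clamp with knob at (335,48), jaw near (323,112) and V at (320,165). The bottle hangs in the fingers at (315,235). Top and wrist views agree to about 1 mm. Clamp yaw is -2.8°, the knob is at (0.4513, 0.138) and the seat at about (0.546, 0.1335). Now the jaw's position.

```bash
python3 - <<'E'
from find import *
f=np.load("/tmp/w3.npz");p=dict(zip(("fx","fy","cx","cy"),f["k"]));P=cloud(f["d"],p,f["T"])
a=np.deg2rad(-2.83);S=np.array([.5462,.1335]);q=P[f["d"]>0]
X=(q[:,:2]-S)@np.array([[np.cos(a),-np.sin(a)],[np.sin(a),np.cos(a)]])*1000
for lo,hi in((.034,.04),(.04,.05)):
  m=(q[:,2]>lo)&(q[:,2]<hi)&(abs(X[:,1])<40)&(X[:,0]>-60)&(X[:,0]<70)
  print(lo,np.histogram(X[m][:,0],bins=np.arange(-60,72,3)))
for y in range(-33,34,6):
  m=(q[:,2]>.039)&(q[:,2]<.05)&(abs(X[:,1]-y)<2)&(X[:,0]>-20)&(X[:,0]<70); print(y,X[m][:,0].min() if m.any() else None)
m=(q[:,2]>.004)&(q[:,2]<.013)&(X[:,0]>-20)&(X[:,0]<90)&(abs(X[:,1])<50)&(P[f["d"]>0][:,2]>.004); print("plate",X[m].min(0),X[m].max(0))
E
```

```text
0.034 (array([ 9, 13, 11, 14, 14,  0,  0, 19, 22,  7, 26,  0,  0,  0,  0,  0,  0,
        0,  0,  0,  0,  1,  3,  4,  2,  2,  4,  0,  0,  8,  0,  0, 21,  0,
        0,  0,  0,  0,  0,  0,  0,  0,  0]), array([-60, -57, -54, -51, -48, -45, -42, -39, -36, -33, -30, -27, -24,
       -21, -18, -15, -12,  -9,  -6,  -3,   0,   3,   6,   9,  12,  15,
        18,  21,  24,  27,  30,  33,  36,  39,  42,  45,  48,  51,  54,
        57,  60,  63,  66,  69]))
0.04 (array([  0,   0,   0,   0,   0,   0,   0,  23,  75,  88,  62,   0,   0,
         0,   0,   0,   0,   0,   0,   0,   0,  11,  36,  59,  69,  71,
        70,  63,  48,  52,  42,  41, 128, 130, 126, 120,  94,   0,   0,
         0,   0,   0,   0]), array([-60, -57, -54, -51, -48, -45, -42, -39, -36, -33, -30, -27, -24,
       -21, -18, -15, -12,  -9,  -6,  -3,   0,   3,   6,   9,  12,  15,
        18,  21,  24,  27,  30,  33,  36,  39,  42,  45,  48,  51,  54,
        57,  60,  63,  66,  69]))
-33 11.698977925252159
-27 6.206356227198631
-21 4.516765025616199
-15 10.926275492377002
-9 17.396457565687665
-3 27.756368913966742
3 21.687745518020588
9 15.671610203157305
15 10.008609414554071
21 4.215133312497136
27 6.300064465482634
33 37.917835774247905
plate [-19.96412308 -38.54749555] [53.47438274 37.61926411]
```

```bash
python3 -m pendant '[[[-17,1,0],-0.07,-1],[[-17,1,-20],-0.07,-1],[[-17,1,-40],0,-1],[[0,0,-40],0,-1],[[0,0,-25],0,-1],[[0,0,0],0,-1],[[0,0,0],0,-1]]'
```

```text
time_s: 10.5
position: [0.5398, 0.1417, 0.077]
tool_rot: [[-0.998, 0.058, -0.02], [0.058, 0.998, 0.002], [0.02, 0.001, -1.0]]
ft_force: [-0.2, 0.2, -0.8]
grip_width: 0.0256
```

```bash
python3 -m pendant '[[[2,-4,0],0,-1],[[0,-3,0],0,-1],[[0,0,0],0,-1],[[0,0,-12],0,-1],[[0,0,-12],0,-1],[[0,0,0],0,-1]]'
```

```text
time_s: 11.25
position: [0.5429, 0.1344, 0.0535]
tool_rot: [[-0.998, 0.059, -0.016], [0.059, 0.998, 0.002], [0.016, 0.001, -1.0]]
ft_force: [-0.8, -0.3, -0.6]
grip_width: 0.0257
```

```bash
python3 -m pendant '[[[-1,0,-10],0,-1],[[0,0,-10],0,-1],[[0,0,-5],0,-1],[[0,0,0],0,-1]]'; python3 - <<'E'
from find import *
im,d,p,T=cam("wrist");save(im[:300],"w4.png")
E
```

```text
time_s: 11.75
position: [0.5417, 0.1344, 0.0263]
tool_rot: [[-0.998, 0.059, -0.017], [0.059, 0.998, 0.002], [0.017, 0.001, -1.0]]
ft_force: [-0.0, -0.1, -0.3]
grip_width: 0.0257
```

View pics/w4.png

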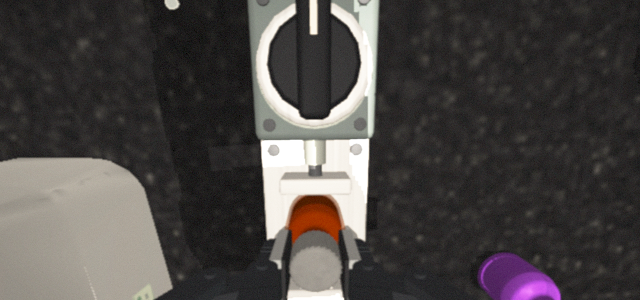

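The bottle (315,220–280) is between jaw (315,182) and V, with a visible gap to the jaw. I lower it gently.

```bash
python3 -m pendant '[[[0,0,-2],0,-1],[[0,0,-1],0,-1],[[0,0,0],0,-1]]'
```

```text
time_s: 12.18
position: [0.5422, 0.1345, 0.024]
tool_rot: [[-0.998, 0.059, -0.015], [0.059, 0.998, 0.002], [0.015, 0.001, -1.0]]
ft_force: [-0.2, -0.2, -0.9]
grip_width: 0.0255
```

```bash
python3 -m pendant '[[[0,0,-2],0,-1],[[0,0,-1],0,-1]]'
```

```text
time_s: 12.42
position: [0.5434, 0.1344, 0.0225]
tool_rot: [[-0.998, 0.059, -0.012], [0.059, 0.998, 0.002], [0.012, 0.001, -1.0]]
ft_force: [-1.2, -0.7, 11.0]
grip_width: 0.0258
```

Contact with the base felt (11 N). Release.

```bash
python3 -m pendant '[[[0,0,1],0,-0.3],[[0,0,0],0,-0.2],[[0,0,0],0,0],[[0,0,0],0,0.3],[[0,0,0],0,0.3],[[0,0,15],0,0.3],[[0,0,30],0,0.3],[[0,0,40],0,0.3],[[0,0,0],0,0.3]]'
python3 - <<'E'
from find import *
show("wrist",lo=.066,hi=.1,xr=(.5,.6),yr=(.09,.18))
im,d,p,T=show("scene",lo=.066,hi=.1,xr=(.5,.6),yr=(.09,.18),amin=15)
E
```

```text
time_s: 13.55
position: [0.5436, 0.1344, 0.114]
tool_rot: [[-0.998, 0.059, -0.01], [0.059, 0.998, 0.002], [0.01, 0.001, -1.0]]
ft_force: [-0.7, -0.1, -0.3]
grip_width: 0.0554
wrist [314. 206.] 884 med [0.5407 0.1329 0.0851] mid [0.543  0.1329 0.0772] ext [0.025 0.025 0.021] [114. 109. 102.]
scene [299. 206.] 75 med [0.5412 0.143  0.0824] mid [0.5437 0.1384 0.0769] ext [0.023 0.026 0.021] [99. 96. 94.]
```

The cap top is at z≈0.085 and the axis at (0.543, 0.133), so the bottle is standing and free. Next I raise, move above the knob and measure it again.

```bash
python3 -m pendant '[[[0,0,40],0,1],[[-20,0,10],-0.1,1],[[-30,0,0],0,1],[[0,0,0],0,1],[[0,0,0],0,1]]'
python3 - <<'E'
from find import *
im,d,p,T=cam("wrist");P=cloud(d,p,T);x,y,z=np.moveaxis(P,-1,0)
m=(d>0)&(x>.39)&(x<.51)&(y>.08)&(y<.2)&(z>.09)&(z<.115)
print(cv2.minAreaRect(P[m][:,:2].astype(np.float32)*1000),np.percentile(z[m],[5,50,95]).round(4))
m=(d>0)&(x>.39)&(x<.51)&(y>.08)&(y<.2)&(z>.05)&(z<.09)
print(np.histogram(z[m],bins=np.arange(.05,.09,.004)))
E
```

```text
time_s: 14.28
position: [0.4888, 0.134, 0.1574]
tool_rot: [[-0.986, 0.162, -0.026], [0.162, 0.987, 0.004], [0.026, -0.0, -1.0]]
ft_force: [-0.2, 0.2, 0.2]
grip_width: 0.0853
((451.0422058105469, 137.7251739501953), (11.979180335998535, 47.866737365722656), 87.0985107421875) [0.1003 0.1021 0.1033]
(array([   0,  233, 1849,   48,  755,  377,  518,    3,    0]), array([0.05 , 0.054, 0.058, 0.062, 0.066, 0.07 , 0.074, 0.078, 0.082,
       0.086]))
```

```bash
python3 -m pendant '[[[-20,2,0],0.055,1],[[-19,2,0],0.055,1],[[0,0,0],0,1],[[0,0,-20],0,1],[[0,0,-30],0,1],[[0,0,0],0,1],[[0,0,0],0,1]]'
```

```text
time_s: 15.2
position: [0.4554, 0.1374, 0.1053]
tool_rot: [[-0.998, 0.056, -0.025], [0.056, 0.998, 0.001], [0.025, -0.0, -1.0]]
ft_force: [0.4, 0.0, 1.4]
grip_width: 0.0852
```

```bash
python3 -m pendant '[[[-5,0,-20],0,1],[[0,0,-20],0,1],[[0,0,-15],0,1],[[0,0,-5],0,1],[[0,0,0],0,1]]'
```

```text
time_s: 15.82
position: [0.4554, 0.1374, 0.0487]
tool_rot: [[-0.998, 0.058, -0.014], [0.057, 0.998, 0.002], [0.014, 0.001, -1.0]]
ft_force: [-0.2, 0.1, -0.0]
grip_width: 0.0857
```

```bash
python3 -m pendant '[[[-5,0,-5],0,1],[[0,0,0],0,1]]'; python3 -m pendant '[[[0,0,0],0,0],[[0,0,0],0,-0.5],[[0,0,0],0,-0.7],[[0,0,0],0,-0.8],[[0,0,0],0,-1],[[0,0,0],0,-1],[[0,0,0],0,-1]]' 30; python3 - <<'E'
from h import *
s=env.observe();print(s["wrist_torque"],s["ft_force"],s["q"])
E
```

```text
time_s: 16.08
position: [0.4508, 0.1375, 0.0445]
tool_rot: [[-0.998, 0.058, -0.012], [0.058, 0.998, 0.002], [0.012, 0.001, -1.0]]
ft_force: [-0.6, -1.2, -0.0]
grip_width: 0.0854
time_s: 16.95
position: [0.4513, 0.1391, 0.0454]
tool_rot: [[-0.998, 0.057, -0.01], [0.057, 0.998, 0.004], [0.01, 0.004, -1.0]]
ft_force: [-0.6, 1.3, -0.0]
grip_width: 0.0114
[-0.06698615  0.11156569  0.13785221] [-0.63793499  1.25477753 -0.01922486] [  2.54941028  24.7380429   98.86691773   0.33431918  56.96724383
 -84.36480393]
```

```bash
cat > t.py <<'E'
from h import *
s=env.observe();R=s["tool_rot"];print("yaw",np.arctan2(R[1,1],R[0,1]).round(4),"tq",np.round(s["wrist_torque"],3),"F",np.round(s["ft_force"],1),"q6",s["q"][5].round(1),s["position"].round(4),s["grip_width"].round(4))
E
python3 -m pendant '[[[0,0,0],0,-1],[[0,0,0],-0.08,-1],[[0,0,0],-0.1,-1],[[0,0,0],-0.1,-1]]' 60 >/dev/null; python3 t.py;  python3 -m pendant '[[[0,0,0],-0.05,-1]]'>/dev/null; python3 t.py
```

```text
Traceback (most recent call last):
  File "t.py", line 2, in <module>
    s=env.observe();R=s["tool_rot"];print("yaw",np.arctan2(R[1,1],R[0,1]).round(4),"tq",np.round(s["wrist_torque"],3),"F",np.round(s["ft_force"],1),"q6",s["q"][5].round(1),s["position"].round(4),s["grip_width"].round(4))
                                                                                                                                                                                                   ^^^^^^^^^^^^^^^^^^^^^
AttributeError: 'float' object has no attribute 'round'
Traceback (most recent call last):
  File "t.py", line 2, in <module>
    s=env.observe();R=s["tool_rot"];print("yaw",np.arctan2(R[1,1],R[0,1]).round(4),"tq",np.round(s["wrist_torque"],3),"F",np.round(s["ft_force"],1),"q6",s["q"][5].round(1),s["position"].round(4),s["grip_width"].round(4))
                                                                                                                                                                                                   ^^^^^^^^^^^^^^^^^^^^^
AttributeError: 'float' object has no attribute 'round'
```

```bash
sed -i 's/s\["grip_width"\].round(4)/s["grip_width"]/' t.py; python3 t.py; python3 -m pendant '[[[0,0,0],-0.05,-1]]'>/dev/null; python3 t.py
```

```text
yaw 1.1733 tq [0.166 0.114 0.135] F [0.4 1.7 1.3] q6 -65.1 [0.4512 0.139  0.0455] 0.010657803648700443
yaw 1.1216 tq [0.105 0.044 0.21 ] F [0.2 1.2 1.8] q6 -62.2 [0.4512 0.139  0.0455] 0.0109474661232988
```

```bash
python3 -m pendant '[[[0,0,0],-0.05,-1]]'>/dev/null; python3 t.py; python3 -m pendant '[[[0,0,0],-0.05,-1]]'>/dev/null; python3 t.py
```

```text
yaw 1.0699 tq [0.159 0.13  0.195] F [-0.2  1.8  1.2] q6 -59.3 [0.4512 0.1389 0.0455] 0.010676931889990315
yaw 1.0182 tq [0.118 0.096 0.17 ] F [0.6 1.6 1.1] q6 -56.3 [0.4511 0.1389 0.0455] 0.010348347810976133
```

```bash
python3 -m pendant '[[[0,0,0],-0.05,-1]]'>/dev/null; python3 t.py
```

```text
yaw 0.9665 tq [0.132 0.123 0.198] F [0.2 0.5 0.1] q6 -53.4 [0.4511 0.1389 0.0455] 0.010829527462998588
```

```bash
python3 -m pendant '[[[0,0,0],-0.05,-1]]'>/dev/null; python3 t.py
```

```text
yaw 0.9148 tq [0.081 0.14  0.169] F [0.1 1.3 0.6] q6 -50.5 [0.4511 0.1389 0.0455] 0.010336935103398698
```

```bash
python3 -m pendant '[[[0,0,0],-0.05,-1]]'>/dev/null; python3 t.py
```

```text
yaw 0.8631 tq [0.019 0.096 0.22 ] F [-0.2  1.2  1.7] q6 -47.5 [0.4511 0.1389 0.0455] 0.01051667974418521
```

```bash
python3 -m pendant '[[[0,0,0],-0.05,-1]]'>/dev/null; python3 t.py
```

```text
yaw 0.8114 tq [0.145 0.11  0.123] F [0.9 0.3 0.9] q6 -44.6 [0.451  0.1389 0.0455] 0.010786691402724749
```

```bash
python3 -m pendant '[[[0,0,0],-0.05,-1]]'>/dev/null; python3 t.py
```

```text
yaw 0.7597 tq [0.161 0.054 0.198] F [0.  1.8 0.8] q6 -41.7 [0.4511 0.1389 0.0455] 0.010699434051652123
```

```bash
python3 -m pendant '[[[0,0,0],-0.05,-1]]'>/dev/null; python3 t.py
```

```text
yaw 0.7082 tq [0.204 0.122 0.376] F [-0.3  2.   1.4] q6 -38.7 [0.451  0.1389 0.0455] 0.010542664608763283
```

```bash
python3 -m pendant '[[[0,0,0],-0.05,-1]]'>/dev/null; python3 t.py
```

```text
yaw 0.6571 tq [0.11  0.147 0.432] F [-0.3  1.   0.6] q6 -35.8 [0.451  0.1389 0.0455] 0.010448591079528896
```

```bash
python3 -m pendant '[[[0,0,0],-0.05,-1]]'>/dev/null; python3 t.py
```

```text
yaw 0.606 tq [0.128 0.116 0.409] F [-0.2  2.2  1.7] q6 -32.9 [0.451  0.1389 0.0455] 0.010769452849094911
```

```bash
python3 -m pendant '[[[0,0,0],-0.05,-1]]'>/dev/null; python3 t.py; python3 - <<'E'
from h import *
im,d,p,T=cam("wrist");save(im,"w5.png")
E
```

```text
yaw 0.5548 tq [0.219 0.112 0.441] F [-0.6  0.7  1.1] q6 -30.0 [0.4509 0.1388 0.0455] 0.010446067904345768
```

View pics/w5.png

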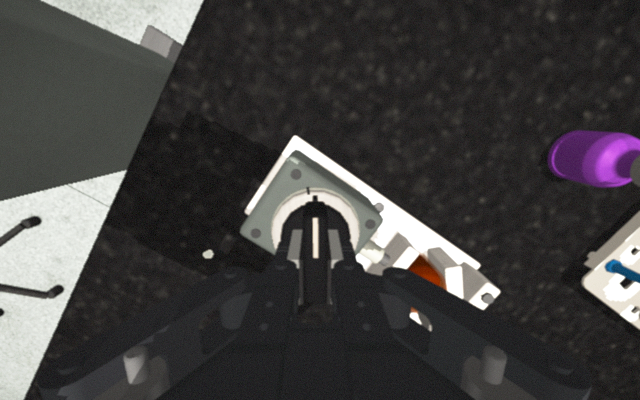

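Torque went to a plateau (0.43, 0.41, 0.44 N m), so the clutch has slipped. The picture shows the collar line at (308,190) and the pointer at (315,199). I measure the angle.

```bash
python3 - <<'E'
from h import *
s=env.observe();p=viewer.camera_params("wrist");T=np.eye(4);T[:3,:3]=s["tool_rot"];T[:3,3]=s["position"];T=T@np.array(p["T_tool_cam"])
c=np.array([.451,.138]);A=[]
for u,v,z in((308,190,.070),(315,199,.074)):
    q=ray(p,T,u,v,z)[:2]-c;A.append(np.degrees(np.arctan2(q[1],q[0])));print(q*1000,np.hypot(*q)*1000,A[-1])
print("slip cw deg",A[0]-A[1])
im=cv2.imread("pics/w5.png")[170:230,280:350]
g=cv2.cvtColor(im,cv2.COLOR_BGR2GRAY);print("cols 300..322");print("\n".join(f"{170+r} "+" ".join("%3d"%x for x in g[r,20:43]) for r in range(14,34,1)))
E
```

```text
[-18.1633727   21.98401908] 28.516753021745796 129.56379033033934
[-12.5426814   20.46483835] 24.002676210484378 121.50368863069484
slip cw deg 8.060101699644505
cols 300..322
184 142 143 139 140 140 138 141 140 139 143 141 139 138 142 139 141 140 142 139 137 140 139 138
185 138 141 139 138 139 141 140 140 138 142 141 142 142 139 141 139 137 140 141 138 136 141 140
186 139 142 139 144 140 141 130 126 122 129 138 138 141 141 140 144 139 138 139 139 138 139 138
187 135 140 137 136 138 135 106  83  85 122 144 157 153 157 159 160 159 152 152 152 148 144 146
188 136 141 144 143 148 146 108  61  79 144 177 182 186 192 191 186 185 185 184 183 181 181 172
189 145 156 157 166 176 177 136  80  77 136 177 184 187 189 191 193 189 188 187 190 185 182 183
190 175 183 182 184 183 178 137  78  59 109 147 157 157 156 160 155 158 157 157 150 157 155 161
191 188 183 183 172 165 154 131  86  57 100 149 164 162 157 157 156 159 155 157 155 156 156 159
192 175 164 159 154 160 168 163 105  59 112 181 204 205 204 203 204 202 201 197 199 201 198 198
193 153 157 160 178 194 211 206 138  75 121 208 230 230 229 
[... 295 characters left out ...]
  77 154 230 242 243 242 242
197 238 240 242 245 245 245 244 242 242 242 243 236 168  78  23  17  59 143 225 237 240 240 241
198 242 241 242 240 242 243 243 241 240 242 242 238 168  76  22  16  46 130 225 238 240 238 239
199 240 239 238 239 241 242 242 242 242 244 245 237 164  79  34  29  48 124 223 241 242 242 241
200 238 237 239 238 241 244 243 240 235 237 237 227 155  75  44  39  50 119 205 232 233 232 234
201 238 235 236 238 240 241 234 196 154 142 145 132  94  51  37  39  40  64 118 140 136 140 152
202 238 238 238 239 237 204 152 106  67  46  45  42  33  28  22  23  24  25  38  39  41  46  57
203 239 239 239 239 226 156  77  37  29  19  17  26  20  19  23  26  25  23  28  20  21  20  23
```

Slip is about 8° by camera and about 0.14 rad by torque. I give it a little more margin (+0.06 rad), then release.

```bash
python3 -m pendant '[[[0,0,0],-0.06,-1]]'>/dev/null; python3 t.py; python3 -m pendant '[[[0,0,0],0,-1],[[0,0,0],0,-0.5],[[0,0,0],0,0],[[0,0,0],0,0.3],[[0,0,0],0,0.3],[[0,0,20],0,0.3],[[0,0,40],0,0.3],[[0,0,40],0,0.3],[[-10,0,40],0,0.3],[[0,0,0],0,0.3]]'; python3 t.py
python3 - <<'E'
from find import *
show("wrist",lo=.066,hi=.1,xr=(.52,.6),yr=(.09,.18))
show("scene",lo=.066,hi=.1,xr=(.52,.6),yr=(.09,.18),amin=15)
im,d,p,T=cam("wrist");save(im,"w6.png")
P=cloud(d,p,T);x,y,z=np.moveaxis(P,-1,0)
m=(d>0)&(x>.41)&(x<.5)&(y>.09)&(y<.19)&(z>.095)&(z<.115);print(cv2.minAreaRect(P[m][:,:2].astype(np.float32)*1000))
E
```

```text
yaw 0.4925 tq [0.207 0.156 0.364] F [-0.5  2.1  0.4] q6 -26.4 [0.4509 0.1388 0.0455] 0.01066493330601616
time_s: 20.5
position: [0.4398, 0.1383, 0.1893]
tool_rot: [[-0.476, 0.88, -0.005], [0.88, 0.476, 0.011], [0.012, 0.001, -1.0]]
ft_force: [0.2, 0.3, -0.5]
grip_width: 0.0556
yaw 0.4957 tq [-0.02   0.021 -0.005] F [ 0.2  0.3 -0.5] q6 -26.3 [0.4398 0.1383 0.1893] 0.0556411243246867
wrist [399. 235.] 377 med [0.546  0.1345 0.0854] mid [0.5466 0.1343 0.079 ] ext [0.024 0.024 0.019] [151. 145. 136.]
scene [298. 206.] 80 med [0.5459 0.1435 0.0829] mid [0.5474 0.1404 0.0777] ext [0.024 0.025 0.021] [149. 144. 141.]
((450.5361022949219, 138.42630004882812), (11.963659286499023, 47.05561828613281), 29.24555206298828)
```

View pics/w6.png

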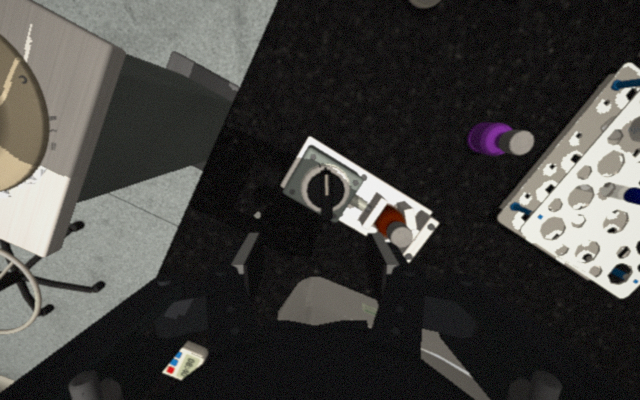

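Let go. The bottle axis is at (0.5466, 0.134), on the seat, with the cap at (399,235). The knob is at (325,190) with the bar turned 58° in all. One last crop to read the slip angle.

```bash
python3 -c "
import cv2
a=cv2.imread('pics/w6.png')[130:270,270:450];cv2.imwrite('pics/w6c.png',cv2.resize(a,None,fx=4.2,fy=4.2,interpolation=2))"
```

```text
(no output)
```

View pics/w6c.png

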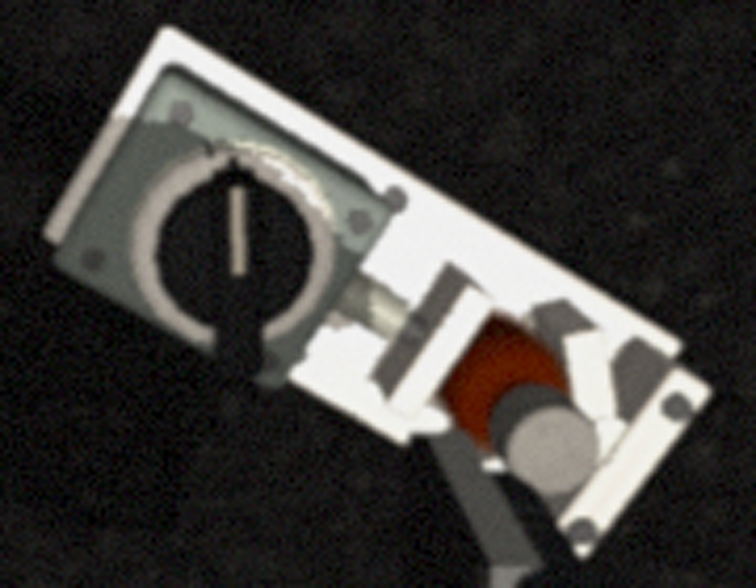

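Crop: the collar line is at (208,147), the pointer at (234,162) and the collar centre at about (232,245), so the slip is about 12–15°. The jaw presses the bottle. Everything is in band, so I hand in.

```bash
python3 -c "
from rig import env,ticket
ticket.close_job();print(env.observe()['time_s'])"
```

```text
the job is handed in; nothing more can be done
the job is handed in; nothing more can be done
```

I stood the brown dropper bottle on the clamp's base and let go. I then turned the knob clockwise about 58° until its clutch slipped, released it, backed off and handed the job in. That was at about 20.7 s on the robot's clock, and no verdict was reported.

**Last checks:**
- **Bottle:** the wrist camera puts its axis at (0.5466, 0.1343), within about 2 mm of my estimate of the seat. The cap-top height matches a bottle standing on the base plate. The last crop shows the jaw against it; the 5 N pressing force was not measured.
- **Slip:** the torque rose from about 0.2 to a plateau of 0.41 to 0.44 N m. After the first 8° or so of slip I added about 0.06 rad for margin. The final crop reads 12–15°, and the knob's total turn gives about 11.6°; both are inside the 8–20° asked for.
- **Robot:** wrist forces are at noise level, so it touches nothing.

**What went wrong or disagreed:**
- **Missed first grasp:** my first attempt closed on air above the cap, without moving the bottle. The fingertips are about 38 mm behind the reported TCP, contrary to the tool description. I worked with the measured value from then on.
- **Scene camera:** it puts the bottle's y about 6 mm higher than the wrist camera. It had shown the same kind of offset earlier, so I trusted the wrist and top cameras.
- **Bystanders:** I did not measure the reagent bottle, petri dish or timer again at the end. I felt no unexpected contact.

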